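# Slide the vial box down its settling lane

## Task

The green vial box stands on the open apron of the white settling rack. Using only pushes, never lifting it, slide it gently and steadily across the apron and down the middle of the empty lane, the one with the green card on its floor, until it stands square against the back stop; its samples have settled, so neither the box nor your fingers may touch the guide rails on the way. Leave the other vial boxes and everything else on the bench where they stand.

Things in the scene. Friction and masses are not known exactly. Their poses are not given: they have to be found in the camera images.
- rack: White settling rack fixed on the bench: level plate 350 (x) by 386 mm (y), top 20 mm above the bench. Origin: on the bench; the plate runs from x = -195 to +155 mm of it, centred in y. x points down the lanes to the back stop, y across, z up. From x = -195 to -50 mm it is the flat open apron, without raised edges. Three lanes with centre lines at y = -122, 0, +122 mm.
- rails: Four dark steel guide rails on the rack, 10 mm wide, 14 mm high above the plate (tops 34 mm above the bench), front ends rounded. They run from x = -50 to +140 mm of the rack at y = -183, -61, +61, +183 mm: each lane is 112 mm wide between rails. Origin: on the plate's top, 20 mm above the rack's origin; axes as the rack's. Nothing may touch them.
- back_stop: Aluminium bar with a black rubber face across the far end of all the lanes, standing 30 mm above the plate. Its rubber face, which the boxes come up against, lies at x = +140 mm of the rack. Origin and axes as those of the rails.
- bay_card: Thin green card 60 x 60 mm (1 mm, does not obstruct) on the floor of the empty lane near its far end. Origin: on the plate's top, on the lane's centre line, exactly where the centre of a 92 mm box stands when it is against the back stop. x axis down the lane towards the stop, y across it.
- green_box: The box to push: closed square vial box, green base and green lid rim, clear lid over coloured vial caps, 92 x 92 mm, 52 mm high, vertical sides, 0.2 to 0.4 kg, loose on the rack's apron, slides with ordinary plastic friction. Origin: centre of its underside; z up; its -x side carries a white latch and blank label and starts within 0.3 rad of facing the robot.
- yellow_box: A like vial box with yellow base and lid rim, same size and origin, already standing against the back stop in one of the lanes. Leave it.
- blue_box: A like vial box with blue base and lid rim, same size and origin, already standing against the back stop in another lane. Leave it.
- jar: Glass specimen jar with white lid, 62 mm across, 75 mm high, left of the rack. Origin: centre of its underside. Leave it.
- petri: Closed glass petri dish, 90 mm across, 16 mm high, right of the rack. Origin: centre of its underside. Leave it.
- tube: White sample tube with blue cap, 28 mm across, 90 mm high, right of the rack. Origin: centre of its underside. Leave it.
- wash_bottle: White wash bottle 72 mm across, with a thin spout, 205 mm high, left of the rack. Origin: centre of its underside. Leave it.
- forceps: Steel forceps 126 mm long, 6 mm high, lying left of the rack. Origin: underside of their middle, x along them. Leave them.
Mind the look-alikes: they are no part of the job. Leave any black or turquoise look-alike of the green_box alone.

How it is judged:
At the end, for the whole second after the job is handed in: The green box stands flat and still on the plate in the card's lane, its far side within 5 mm of the back stop, within 9.5 mm of the lane's centre line and within 0.08 rad of square (x of green_box in the frame of bay_card between -0.005 and 0.004 m and y of green_box in the frame of bay_card between -0.0095 and 0.0095 m and angle between the x axis of green_box and the x axis of bay_card, either way round below 0.08 rad and height (world z) of green_box between 0.017 and 0.023 m and angle between green_box's own z axis and vertical below 0.05 rad and linear speed of green_box below 0.01 m/s); the robot touches nothing.
It fails at once if anything (box, fingers or arm) touches a guide rail with more than 0.3 N (contact force between rails and anything else above 0.3 N).
It fails at once if the green box is lifted more than 6 mm off the plate, leaves it, or is tipped by more than 0.12 rad (height (world z) of green_box above 0.026 m or height (world z) of green_box below 0.015 m or angle between green_box's own z axis and vertical above 0.12 rad).
It fails at once if the green box is handled roughly: shot along faster than 0.3 m/s, or pressed against the back stop with more than 25 N (linear speed of green_box above 0.3 m/s or contact force between green_box and back_stop above 25 N).
It fails at once if another vial box moves more than 5 mm (distance of any of yellow_box, blue_box from where it was at the start of the episode above 0.005 m).
It fails at once if another thing on the bench moves more than 10 mm (distance of any of jar, petri, tube, wash_bottle, forceps from where it was at the start of the episode above 0.01 m).
It also fails if it takes over 58 s, if anything falls off the work surface, if the arm or the gripper's body presses on something with over 40 N, if the wrist force passes 120 N, or if a joint passes its speed limit or range.

## Robot

A 6-joint arm with a two-finger parallel gripper is mounted at the origin on the work surface. World frame = base frame: x ahead of the robot, y to its left, z up, the work surface at z = 0. Lengths are in m, angles in rad, forces in N, time in s.
With the tool pointing down it reaches from about 0.35 to 0.975 m from the base axis. Payload 4.9 kg.
Tool frame: the origin (TCP) lies on the centre line of the jaws, within the pads' length; the fingertips stand 14 mm ahead of it and the grasp point (between the pads) lies 5 mm behind it; z points along the fingers, y is the line along which they close (so a half turn about z gives the same grasp; the last joint's range is limited). The gripper opens to 85 mm and grips with 20 to 120 N. Pads are 22 mm wide; open, the fingers measure 114 mm over their backs; the gripper's body (76 mm by 85 mm) begins 54 mm behind the grasp point. The pads swing forward as they close: fully open they stand 13 mm farther back than shut.
Start: joints at [-1.258, 0.053, 1.613, -0, 1.476, -0.119], TCP at [0.262, -0.568, 0.245] pointing down, gripper open.
Joint ranges: [-3.01, 3.01], [-1.01, 2.22], [0.06, 2.58], [-1.02, 4.17], [0.09, 2.62], [-3.14, 3.14]. Speed limits (rad/s): [2.57, 2.57, 3.14, 3.14, 3.14, 3.14].

## Interface

Orientations are given as a unit quaternion [w, x, y, z].
In Python, from plant import * gives the robot as it stands.
- The arm moves only by the tool send_rows, never from a script. Its argument "steps" is a list of rows, each an object with "translation": the shift along the tool's x, y, z in cm, a list of three; "delta_rot": the turn, a rotation vector about the tool's x, y, z in rad, a list of three; "jaw": the finger opening in cm, from 0 to 8.54. In form: [{"translation": [dx, dy, dz], "delta_rot": [rx, ry, rz], "jaw": jaw}, ...]. A call has exactly 8 rows; each row is the pose to reach, as a shift and turn from the pose commanded when the call began, along the tool's axes at that moment; what a row does not reach only later rows make up. A row lasts 1/10 s, in which the tool goes at most 50 mm and 8.59 degrees, less where a joint would pass 70% of its speed; a pose out of reach is approached as far as the arm can. A call with a gripper value outside its range is refused whole. The fingers move at their own pace and stop on an object; the grip force is fixed at half the most. Time passes only in rows, so rows that repeat a pose let the fingers close, or fill a call up. It gives the time, the measured TCP pose, the force, the opening and the grip force at its end, in the units of the state.
- state(): the state, without advancing time (a new reading comes with each control period).
- grab_frame(name): name is "scene" or "top" or "wrist"; returns a dict with "pixels" (400x640x3 uint8, blue, green, red), "range_z" (400x640 float32, m along the optical axis (not along the pixel's ray), 0 where there is no reading), "fx", "fy", "cx", "cy" (pixels), "rvec" (rotation vector, rad) and "tvec" (3), from world to camera coordinates, as OpenCV has them. Camera axes: x right, y down, z forward; pixel columns grow to the right and rows downward; lengths in m; the calibration is good to about 2 mm. A picture is of the moment at which its call begins.
- job_done(): hands the job in; it is judged then, once.
The state is a dict: "time": time; "joint_pos": joint angles; "joint_vel": joint speeds; "joint_efforts": joint torques, N m; "tool_pos": TCP position; "tool_rot": TCP orientation; "contact_force": force on the tool from outside, world axes, zero at the start; "ft_torque": the same for the moment, N m; "gripper_width": opening from 0.0 (shut) to 1.0 (fully open); "grasp_force": force on a finger pad.
Only numpy, scipy, OpenCV 4.12 (cv2) and the standard library are available. Lean on these libraries where they do the work, as an engineer would, in place of code of your own. Each camera call takes 0.05 s, during which the arm holds its last target. There are 200 camera calls.

## Working session

There is one attempt and no reset: what is moved stays moved. The work goes in short steps, Python scripts to look and compute and a tool call to move; the robot and the scene stay as the last step left them, time stands still between calls to the robot, and variables do not carry over. Pictures are saved under pics/ and viewed, at most 10 in all, crops included, and the job is handed in when it is done.

Besides the shell and the picture viewer there is one more tool, called as name(argument=value, ...), one argument or row to a line, values as JSON. send_rows: Moves the arm, as the interface text tells. Its arguments: {"type":"object","properties":{"steps":{"type":"array","items":{"type":"object","properties":{"translation":{"type":"array","items":{"type":"number"}},"delta_rot":{"type":"array","items":{"type":"number"}},"jaw":{"type":"number"}}}}},"required":["steps"]}

```bash
mkdir -p pics
cat > h.py <<'E'
from plant import *
import numpy as np, cv2
def cloud(f):
    z=f["range_z"]; v,u=np.mgrid[:z.shape[0],:z.shape[1]]
    P=np.stack([(u-f["cx"])/f["fx"]*z,(v-f["cy"])/f["fy"]*z,z],-1)
    R=cv2.Rodrigues(np.array(f["rvec"],float))[0]
    W=(P-np.array(f["tvec"]).ravel())@R
    W[z<=0]=np.nan
    return W
E
python3 - <<'E'
from h import *
f=grab_frame("top"); cv2.imwrite("pics/top.png",f["pixels"]); np.savez("top.npz",**f)
g=grab_frame("scene"); cv2.imwrite("pics/scene.png",g["pixels"])
W=cloud(f)
for v in range(20,400,60): print([tuple(np.round(W[v,u],2)) for u in range(20,640,150)])
print(state())
E
```

```text
[(np.float64(1.44), np.float64(1.46), np.float64(-0.75)), (np.float64(0.96), np.float64(0.41), np.float64(-0.0)), (np.float64(0.89), np.float64(-0.0), np.float64(0.1)), (np.float64(0.93), np.float64(-0.41), np.float64(0.0)), (np.float64(0.92), np.float64(-0.82), np.float64(0.0))]
[(np.float64(0.8), np.float64(0.82), np.float64(0.0)), (np.float64(0.79), np.float64(0.41), np.float64(-0.0)), (np.float64(0.77), np.float64(0.0), np.float64(0.0)), (np.float64(0.76), np.float64(-0.4), np.float64(0.0)), (np.float64(0.75), np.float64(-0.8), np.float64(0.0))]
[(np.float64(0.63), np.float64(0.8), np.float64(0.01)), (np.float64(0.62), np.float64(0.41), np.float64(-0.0)), (np.float64(0.6), np.float64(0.0), np.float64(0.02)), (np.float64(0.59), np.float64(-0.38), np.float64(0.02)), (np.float64(0.58), np.float64(-0.78), np.float64(0.0))]
[(np.float64(0.47), np.float64(0.79), np.float64(0.01)), (np.float64(0.46), np.float64(0.4), np.float64(-0.0)), (np.float64(0.44), np.float64(0.01), np.float64(0.07)), (np.float64(0.44), np.float64(-0.38), np.float64(-0.0)), (np.float64(0.43), np.float64(-0.77), np
[... 874 characters left out ...]
nt_pos': array([-1.25804017e+00,  5.33065430e-02,  1.61419808e+00,  1.84226159e-05,
        1.47601960e+00, -1.18992080e-01]), 'joint_vel': array([-0.00143113, -0.00149367, -0.00168105,  0.00163798,  0.00210215,
       -0.00174041]), 'joint_efforts': array([ 5.52636993e-04, -3.94902778e+01, -3.71362352e+01, -9.30392957e-05,
        3.93618320e-03, -4.23523105e-06]), 'tool_pos': array([ 0.26137303, -0.56710692,  0.24415149]), 'tool_rot': array([-9.62142043e-04,  9.76789263e-01,  2.14200379e-01, -8.42946988e-05]), 'contact_force': array([ 0.2239763 , -0.25111452,  0.2734857 ]), 'ft_torque': array([ 0.02999337, -0.00560192, -0.03425489]), 'grasp_force': 0.0, 'gripper_width': 1.0039443230658929}
```

View pics/top.png

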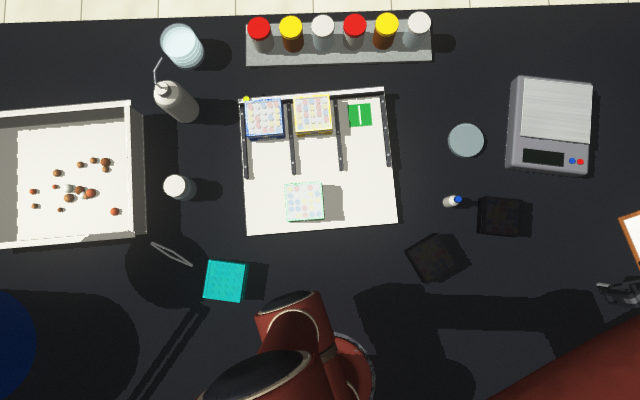

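View pics/scene.png

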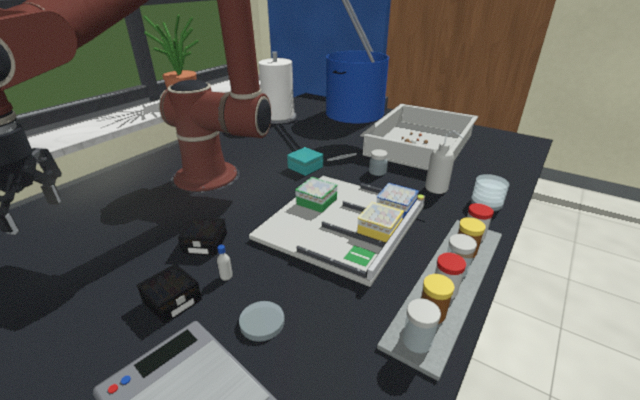

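Candidates for the green box are the green-rimmed box on the apron at top (303,201), a turquoise box at (225,281), and black boxes at (435,258) and (503,216). I choose (303,201), the only green-based one on the apron. The green card is at (360,115), in the right lane; the blue box is at (264,118) and the yellow one at (312,115).

```bash
cat >> h.py <<'E'
def onplane(f,uv,z):
    uv=np.atleast_2d(np.array(uv,float)); R=cv2.Rodrigues(np.array(f["rvec"],float))[0]; t=np.array(f["tvec"]).ravel()
    d=np.c_[(uv[:,0]-f["cx"])/f["fx"],(uv[:,1]-f["cy"])/f["fy"],np.ones(len(uv))]@R; c=-R.T@t
    return (c+d*((z-c[2])/d[:,2])[:,None])[:,:2]
def rect(p): return cv2.minAreaRect(np.float32(p))
E
python3 - <<'E'
from h import *
f=dict(np.load("top.npz")); W=cloud(f); img=f["pixels"]; Z=W[...,2]
print("cam",-cv2.Rodrigues(f["rvec"])[0].T@f["tvec"].ravel(), f["fx"])
roi=np.zeros(Z.shape,bool); roi[80:245,230:405]=1
def big(m):
    n,l,s,c=cv2.connectedComponentsWithStats(m.astype(np.uint8)); i=1+s[1:,4].argmax(); return l==i
def pts(m): return np.argwhere(m)[:,::-1]
pl=roi&(abs(Z-.02)<.005)&(img.min(2)>100); pl=big(pl)
r=rect(onplane(f,pts(pl),.02)); print("plate",r,cv2.boxPoints(r))
hsv=cv2.cvtColor(img,cv2.COLOR_BGR2HSV)
c=roi&(hsv[...,0]>45)&(hsv[...,0]<75)&(hsv[...,1]>130)&(abs(Z-.02)<.008); c[:,:340]=0;c[140:]=0
cc=big(c); q=onplane(f,pts(cc),.021);print("card",rect(q),q.mean(0),cc.sum())
n,l,s,_=cv2.connectedComponentsWithStats((roi&(Z>.062)&(Z<.08)).astype(np.uint8))
for i in range(1,n):
    if s[i,4]>200: print("box",s[i],rect(onplane(f,pts(l==i),.072)))
cv2.imwrite("pics/crop.png",cv2.resize(img[80:245,230:405],None,fx=3.4,fy=3.4,interpolation=cv2.INTER_CUBIC))
E
```

```text
cam [ 0.34936299 -0.01427709  1.0013333 ] 385.63313596012307
plate ((0.5397712588310242, 0.014393910765647888), (0.3360292911529541, 0.3849230408668518), 3.325359344482422) [[ 0.3608756   0.19678554]
 [ 0.3832034  -0.18748939]
 [ 0.7186669  -0.16799772]
 [ 0.69633913  0.21627721]]
card ((0.668324887752533, -0.10019562393426895), (0.05752802640199661, 0.057318467646837234), 3.2552666664123535) [ 0.66837469 -0.10020725] 414
box [ 293   94   39   40 1334] ((0.6589522361755371, 0.0211181677877903), (0.09409274905920029, 0.09096062928438187), 3.327238082885742)
box [ 244   98   39   40 1339] ((0.6515339612960815, 0.14267751574516296), (0.09500231593847275, 0.0916195809841156), 3.522359609603882)
box [ 284  181   40   41 1403] ((0.4398656487464905, 0.046401068568229675), (0.09216396510601044, 0.09106270968914032), 2.643693208694458)
```

View pics/crop.png

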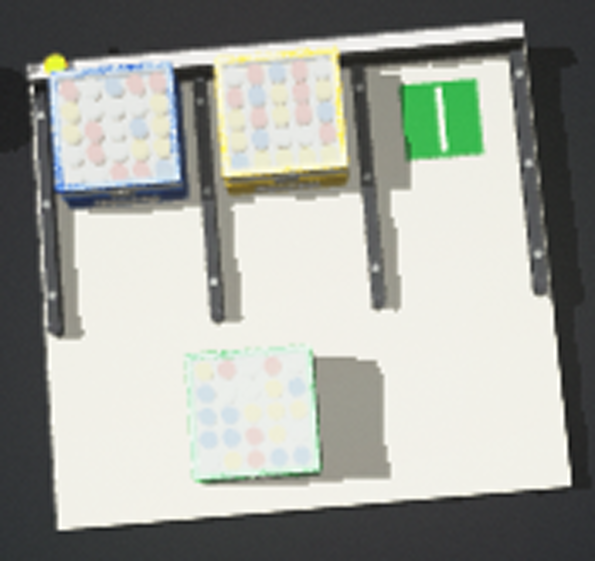

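The crop confirms it: a green-rimmed box stands on the apron at about (253,415) in the crop. The empty lane with the card is the right one.

In the rack frame (origin about (0.567, 0.016), yaw 0.058) the box is at about (-0.125, +0.037) and nearly square. The plan is to push it sideways 0.159 m from its left, then forward. I start by moving over to its left side.

send_rows(
  steps=[
    {"translation": [2.8,-3.5,0],"delta_rot": [0,0,-0.14],"jaw": 4.5},
    {"translation": [5.6,-7,0],"delta_rot": [0,0,-0.28],"jaw": 4.5},
    {"translation": [8.4,-10.5,0],"delta_rot": [0,0,-0.42],"jaw": 4.5},
    {"translation": [11.2,-14,0],"delta_rot": [0,0,-0.56],"jaw": 4.5},
    {"translation": [14,-17.5,0],"delta_rot": [0,0,-0.7],"jaw": 4.5},
    {"translation": [16.8,-21,0],"delta_rot": [0,0,-0.84],"jaw": 4.5},
    {"translation": [19.6,-24.5,0],"delta_rot": [0,0,-0.98],"jaw": 4.5},
    {"translation": [22.4,-28,0],"delta_rot": [0,0,-1.12],"jaw": 4.5},
  ],
)

```text
time: 0.9
tool_pos: [0.3477, -0.2177, 0.2448]
tool_rot: [-0.0, 0.712, 0.702, 0.0]
contact_force: [0.6, -0.3, 0.5]
gripper_width: 0.526
grasp_force: 0.0
```

```bash
cat >> h.py <<'E'
from scipy.spatial.transform import Rotation as Ro
O=np.array([.5667,.016]); YAW=.058; C=np.array([[np.cos(YAW),-np.sin(YAW)],[np.sin(YAW),np.cos(YAW)]])
def to(rx,ry,z,dyaw):
    "target: rack-frame x,y, world z, tool-x yaw relative to rack x -> tool-axis shift (cm) and turn"
    s=state(); q=s["tool_rot"]; R=Ro.from_quat([*q[1:],q[0]])
    p=O+C@[rx,ry]; T=Ro.from_euler("z",YAW+dyaw)*Ro.from_euler("x",np.pi)
    print("t",s["time"],"rack",np.round(C.T@(s["tool_pos"][:2]-O),4),"z",round(s["tool_pos"][2],4),"F",np.round(s["contact_force"],2),"jaw",round(s["gripper_width"],3))
    print("shift",np.round(R.inv().apply(np.r_[p,z]-s["tool_pos"])*100,2),"turn",np.round((R.inv()*T).as_rotvec(),3),"joints",np.round(s["joint_pos"],2))
E
python3 -c "
from h import *
to(-.125,.13,.2,np.pi/2)"
```

```text
t 0.9 rack [-0.2322 -0.2206] z 0.2448 F [ 0.57 -0.35  0.5 ] jaw 0.526
shift [35.74  8.17  4.5 ] turn [-0.    -0.    -0.072] joints [-0.74 -0.5   2.08  0.    1.56 -0.73]
```

send_rows(
  steps=[
    {"translation": [4.5,1,0.5],"delta_rot": [0,0,-0.009],"jaw": 4.5},
    {"translation": [9,2,1],"delta_rot": [0,0,-0.018],"jaw": 4.5},
    {"translation": [13.5,3,1.5],"delta_rot": [0,0,-0.027],"jaw": 4.5},
    {"translation": [18,4,2],"delta_rot": [0,0,-0.036],"jaw": 4.5},
    {"translation": [22.5,5,2.5],"delta_rot": [0,0,-0.045],"jaw": 4.5},
    {"translation": [27,6,3],"delta_rot": [0,0,-0.054],"jaw": 4.5},
    {"translation": [31.5,7.2,3.5],"delta_rot": [0,0,-0.063],"jaw": 4.5},
    {"translation": [35.7,8.2,4.5],"delta_rot": [0,0,-0.072],"jaw": 4.5},
  ],
)

```text
time: 1.7
tool_pos: [0.4369, 0.1381, 0.2006]
tool_rot: [0.001, 0.688, 0.726, 0.001]
contact_force: [0.3, -0.2, -0.2]
gripper_width: 0.528
grasp_force: 0.0
```

```bash
python3 -c "
from h import *
to(-.125,.13,.055,np.pi/2)
f=grab_frame('wrist'); cv2.imwrite('pics/w1.png',f['pixels'])"
```

```text
t 1.7 rack [-0.1225  0.1294] z 0.2006 F [ 0.34 -0.25 -0.23] jaw 0.528
shift [ 0.05 -0.28 14.56] turn [ 0.002 -0.    -0.004] joints [ 0.14 -0.34  2.04 -0.    1.44  0.09]
```

View pics/w1.png

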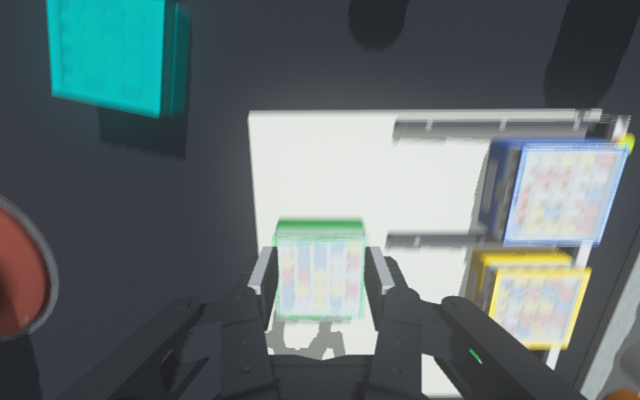

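The wrist view shows the green box at (319,275), centred between the fingers and nearly square. Both rail ends and the other boxes are clear. Next I descend beside the box.

send_rows(
  steps=[
    {"translation": [0,-0.3,3],"delta_rot": [0,0,0],"jaw": 4.5},
    {"translation": [0,-0.3,6],"delta_rot": [0,0,0],"jaw": 4.5},
    {"translation": [0,-0.3,9],"delta_rot": [0,0,0],"jaw": 4.5},
    {"translation": [0,-0.3,12],"delta_rot": [0,0,0],"jaw": 4.5},
    {"translation": [0,-0.3,13.5],"delta_rot": [0,0,0],"jaw": 4.5},
    {"translation": [0,-0.3,14.6],"delta_rot": [0,0,0],"jaw": 4.5},
    {"translation": [0,-0.3,14.6],"delta_rot": [0,0,0],"jaw": 4.5},
    {"translation": [0,-0.3,14.6],"delta_rot": [0,0,0],"jaw": 4.5},
  ],
)

```text
time: 2.55
tool_pos: [0.434, 0.1356, 0.0549]
tool_rot: [0.0, 0.688, 0.726, 0.0]
contact_force: [0.6, 0.5, 0.2]
gripper_width: 0.528
grasp_force: 0.0
```

```bash
cat >> h.py <<'E'
def boxat():
    f=grab_frame("top"); Z=cloud(f)[...,2]; m=np.zeros(Z.shape,np.uint8); m[80:245,230:405]=1
    hsv=cv2.cvtColor(f["pixels"],cv2.COLOR_BGR2HSV)
    m&=((Z>.064)&(Z<.078)&(f["pixels"].min(2)>90)).astype(np.uint8)
    n,l,s,_=cv2.connectedComponentsWithStats(m)
    for i in range(1,n):
        if s[i,4]>300:
            r=rect(onplane(f,np.argwhere(l==i)[:,::-1],.072)); a=(r[2]+45)%90-45
            print("box rack",np.round(C.T@(np.array(r[0])-O),4),"size",np.round(r[1],3),"rel yaw",round(np.deg2rad(a)-YAW,3))
    return f
E
python3 -c "
from h import *
to(-.125,.13,.055,np.pi/2)
boxat(); f=grab_frame('scene'); cv2.imwrite('pics/s1.png',cv2.resize(f['pixels'][140:290,230:450],None,fx=3,fy=3))"
```

```text
t 2.55 rack [-0.1255  0.1271] z 0.0549 F [0.6  0.51 0.22] jaw 0.528
shift [ 0.29  0.05 -0.01] turn [ 0.001 -0.    -0.005] joints [ 0.14 -0.16  2.16 -0.    1.15  0.09]
box rack [ 0.0928 -0.0002] size [0.093 0.091] rel yaw 0.0
box rack [0.0929 0.1216] size [0.093 0.091] rel yaw 0.003
box rack [-0.1248  0.0377] size [0.092 0.091] rel yaw -0.011
```

View pics/s1.png

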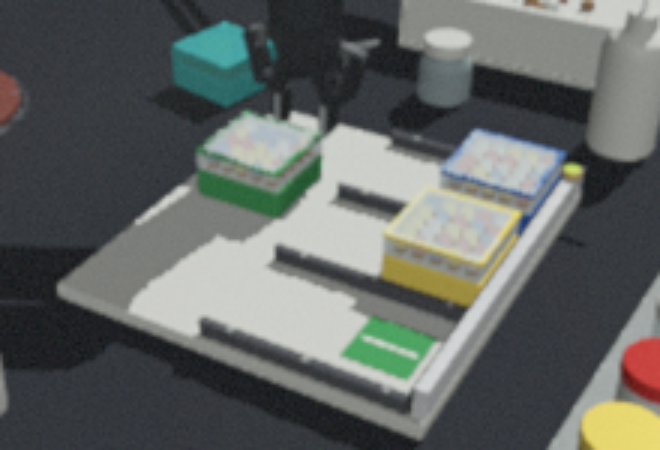

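The scene crop shows the fingers down beside the box's left side at about (300,110), clear of everything. The neighbouring boxes' measured poses confirm the rack frame to about 1 mm. Now I push sideways.

send_rows(
  steps=[
    {"translation": [-0.7,0,0],"delta_rot": [0,0,0],"jaw": 4.5},
    {"translation": [-1.3,0,0],"delta_rot": [0,0,0],"jaw": 4.5},
    {"translation": [-1.8,0,0],"delta_rot": [0,0,0],"jaw": 4.5},
    {"translation": [-2.3,0,0],"delta_rot": [0,0,0],"jaw": 4.5},
    {"translation": [-2.8,0,0],"delta_rot": [0,0,0],"jaw": 4.5},
    {"translation": [-3.3,0,0],"delta_rot": [0,0,0],"jaw": 4.5},
    {"translation": [-3.8,0,0],"delta_rot": [0,0,0],"jaw": 4.5},
    {"translation": [-4.3,0,0],"delta_rot": [0,0,0],"jaw": 4.5},
  ],
)

```text
time: 3.45
tool_pos: [0.4359, 0.0925, 0.0543]
tool_rot: [-0.0, 0.688, 0.726, 0.0]
contact_force: [0.5, 2.2, -0.1]
gripper_width: 0.529
grasp_force: 1.0
```

```bash
python3 -c "
from h import *
to(-.125,-.065,.055,np.pi/2)
boxat()"
```

```text
t 3.45 rack [-0.1262  0.084 ] z 0.0543 F [ 0.53  2.23 -0.11] jaw 0.529
shift [-14.9    0.19  -0.08] turn [ 0.    -0.001 -0.005] joints [ 0.04 -0.18  2.18  0.    1.15 -0.01]
box rack [ 0.0928 -0.0003] size [0.093 0.091] rel yaw -0.001
box rack [0.0919 0.1217] size [0.095 0.091] rel yaw -0.001
box rack [-0.1244  0.0092] size [0.06  0.092] rel yaw -0.078
```

send_rows(
  steps=[
    {"translation": [-0.6,0,0],"delta_rot": [0,0,0],"jaw": 4.5},
    {"translation": [-1.2,0,0],"delta_rot": [0,0,0],"jaw": 4.5},
    {"translation": [-1.8,0,0],"delta_rot": [0,0,0],"jaw": 4.5},
    {"translation": [-2.4,0,0],"delta_rot": [0,0,0],"jaw": 4.5},
    {"translation": [-3.0,0,0],"delta_rot": [0,0,0],"jaw": 4.5},
    {"translation": [-3.6,0,0],"delta_rot": [0,0,0],"jaw": 4.5},
    {"translation": [-4.2,0,0],"delta_rot": [0,0,0],"jaw": 4.5},
    {"translation": [-4.8,0,0],"delta_rot": [0,0,0],"jaw": 4.5},
  ],
)

```text
time: 4.3
tool_pos: [0.4384, 0.0443, 0.0543]
tool_rot: [-0.0, 0.688, 0.726, 0.0]
contact_force: [-0.1, 2.0, -0.2]
gripper_width: 0.529
grasp_force: 1.0
```

```bash
python3 -c "
from h import *
to(-.125,-.065,.055,np.pi/2)
f=boxat(); cv2.imwrite('pics/t2.png',cv2.resize(f['pixels'][80:280,230:430],None,fx=2.5,fy=2.5))"
```

```text
t 4.3 rack [-0.1264  0.0357] z 0.0543 F [-0.05  1.99 -0.24] jaw 0.529
shift [-10.07   0.19  -0.07] turn [-0.    -0.    -0.005] joints [-0.07 -0.2   2.19  0.    1.15 -0.12]
box rack [ 0.0929 -0.0002] size [0.093 0.091] rel yaw -0.001
box rack [0.0928 0.1217] size [0.093 0.091] rel yaw 0.003
box rack [-0.1252 -0.0414] size [0.092 0.052] rel yaw -0.008
```

View pics/t2.png

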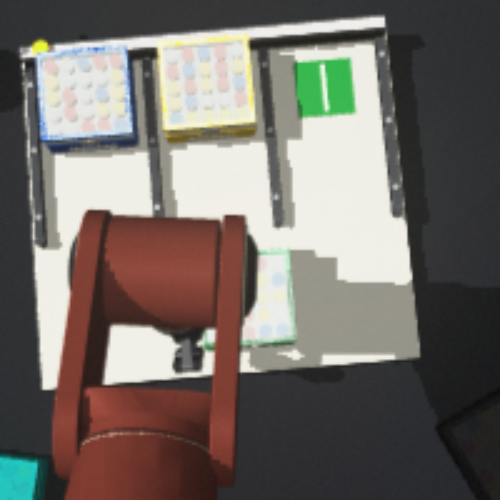

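The box, at about (270,295) in the crop, slides squarely; the finger-to-centre offset is 57 mm as expected. I carry on.

send_rows(
  steps=[
    {"translation": [-0.6,0,0],"delta_rot": [0,0,0],"jaw": 4.5},
    {"translation": [-1.2,0,0],"delta_rot": [0,0,0],"jaw": 4.5},
    {"translation": [-1.8,0,0],"delta_rot": [0,0,0],"jaw": 4.5},
    {"translation": [-2.4,0.1,0],"delta_rot": [0,0,0],"jaw": 4.5},
    {"translation": [-3.0,0.1,0],"delta_rot": [0,0,0],"jaw": 4.5},
    {"translation": [-3.6,0.1,0],"delta_rot": [0,0,0],"jaw": 4.5},
    {"translation": [-4.2,0.1,0],"delta_rot": [0,0,0],"jaw": 4.5},
    {"translation": [-4.8,0.1,0],"delta_rot": [0,0,0],"jaw": 4.5},
  ],
)

```text
time: 5.15
tool_pos: [0.442, -0.0036, 0.0543]
tool_rot: [-0.0, 0.688, 0.726, -0.0]
contact_force: [-0.5, 2.9, 1.1]
gripper_width: 0.53
grasp_force: 1.1
```

send_rows(
  steps=[
    {"translation": [-0.8,0,0],"delta_rot": [0,0,0],"jaw": 4.5},
    {"translation": [-1.6,0,0],"delta_rot": [0,0,0],"jaw": 4.5},
    {"translation": [-2.4,0,0],"delta_rot": [0,0,0],"jaw": 4.5},
    {"translation": [-3.2,0,0],"delta_rot": [0,0,0],"jaw": 4.5},
    {"translation": [-3.9,0,0],"delta_rot": [0,0,0],"jaw": 4.5},
    {"translation": [-4.5,0,0],"delta_rot": [0,0,0],"jaw": 4.5},
    {"translation": [-4.9,0,0],"delta_rot": [0,0,0],"jaw": 4.5},
    {"translation": [-5.1,0,0],"delta_rot": [0,0,0],"jaw": 4.5},
  ],
)

```text
time: 5.95
tool_pos: [0.4447, -0.0544, 0.0543]
tool_rot: [-0.0, 0.688, 0.725, 0.0]
contact_force: [-0.2, 3.0, 1.0]
gripper_width: 0.528
grasp_force: 1.2
```

```bash
python3 -c "
from h import *
to(-.125,-.065,.055,np.pi/2)
boxat()"
```

```text
t 5.95 rack [-0.1259 -0.0632] z 0.0543 F [-0.19  2.95  1.03] jaw 0.528
shift [-0.18  0.09 -0.07] turn [-0.    -0.    -0.005] joints [-0.29 -0.18  2.17  0.    1.15 -0.34]
box rack [ 0.0928 -0.0002] size [0.093 0.091] rel yaw 0.0
box rack [0.0928 0.1217] size [0.094 0.091] rel yaw -0.001
```

send_rows(
  steps=[
    {"translation": [-0.1,0,0],"delta_rot": [0,0,0],"jaw": 4.5},
    {"translation": [1,0,0],"delta_rot": [0,0,0],"jaw": 4.5},
    {"translation": [3,0,0],"delta_rot": [0,0,0],"jaw": 4.5},
    {"translation": [4,0,-1],"delta_rot": [0,0,0],"jaw": 4.5},
    {"translation": [4,0,-4],"delta_rot": [0,0,0],"jaw": 4.5},
    {"translation": [4,0,-8],"delta_rot": [0,0,0],"jaw": 4.5},
    {"translation": [4,0,-11],"delta_rot": [0,0,0],"jaw": 4.5},
    {"translation": [4,0,-13],"delta_rot": [0,0,0],"jaw": 4.5},
  ],
)

```text
time: 6.8
tool_pos: [0.4436, -0.0139, 0.1882]
tool_rot: [0.002, 0.688, 0.726, 0.001]
contact_force: [-0.3, -0.7, -0.1]
gripper_width: 0.529
grasp_force: 0.0
```

```bash
python3 -c "
from h import *
to(-.225,-.122,.185,0)
boxat()"
```

```text
t 6.8 rack [-0.1246 -0.0227] z 0.1882 F [-0.25 -0.72 -0.12] jaw 0.529
shift [ -9.97 -10.     0.29] turn [ 0.005 -0.002  1.567] joints [-0.2  -0.37  2.08 -0.    1.42 -0.25]
box rack [ 0.0928 -0.0003] size [0.093 0.091] rel yaw -0.001
box rack [0.0927 0.1217] size [0.094 0.091] rel yaw -0.001
box rack [-0.125  -0.1387] size [0.06  0.093] rel yaw -0.087
```

send_rows(
  steps=[
    {"translation": [-1.2,-1.2,0],"delta_rot": [0,0,0.14],"jaw": 4.5},
    {"translation": [-2.5,-2.5,0],"delta_rot": [0,0,0.28],"jaw": 4.5},
    {"translation": [-3.7,-3.7,0],"delta_rot": [0,0,0.42],"jaw": 4.5},
    {"translation": [-5,-5,0],"delta_rot": [0,0,0.56],"jaw": 4.5},
    {"translation": [-6.2,-6.2,0],"delta_rot": [0,0,0.7],"jaw": 4.5},
    {"translation": [-7.5,-7.5,0],"delta_rot": [0,0,0.84],"jaw": 4.5},
    {"translation": [-8.7,-8.7,0],"delta_rot": [0,0,0.98],"jaw": 4.5},
    {"translation": [-10,-10,0],"delta_rot": [0,0,1.12],"jaw": 4.5},
  ],
)

```text
time: 7.65
tool_pos: [0.3473, -0.1193, 0.1839]
tool_rot: [0.0, 0.969, 0.247, -0.0]
contact_force: [0.1, -0.2, 0.3]
gripper_width: 0.527
grasp_force: 0.0
```

```bash
python3 -c "
from h import *
to(-.225,-.122,.058,0)
boxat()"
```

```text
t 7.65 rack [-0.2268 -0.1224] z 0.1839 F [ 0.07 -0.19  0.26] jaw 0.527
shift [ 0.19  0.04 12.59] turn [0.    0.    0.441] joints [-0.53 -0.6   2.25 -0.    1.5   0.54]
box rack [ 0.0925 -0.0003] size [0.094 0.091] rel yaw -0.001
box rack [0.0926 0.1217] size [0.094 0.091] rel yaw -0.001
box rack [-0.1241 -0.1213] size [0.091 0.091] rel yaw -0.006
```

send_rows(
  steps=[
    {"translation": [0,0,0],"delta_rot": [0,0,0.14],"jaw": 4.5},
    {"translation": [0,0,0],"delta_rot": [0,0,0.28],"jaw": 4.5},
    {"translation": [0,0,0],"delta_rot": [0,0,0.441],"jaw": 4.5},
    {"translation": [0,0,3],"delta_rot": [0,0,0.441],"jaw": 4.5},
    {"translation": [0,0,6.5],"delta_rot": [0,0,0.441],"jaw": 4.5},
    {"translation": [0,0,10],"delta_rot": [0,0,0.441],"jaw": 4.5},
    {"translation": [0,0,12],"delta_rot": [0,0,0.441],"jaw": 4.5},
    {"translation": [0,0,12.8],"delta_rot": [0,0,0.441],"jaw": 4.5},
  ],
)

```text
time: 8.5
tool_pos: [0.3463, -0.1177, 0.0535]
tool_rot: [-0.001, 0.999, 0.032, -0.002]
contact_force: [0.1, 0.1, 0.9]
gripper_width: 0.529
grasp_force: 0.0
```

```bash
python3 -c "
from h import *
to(.0375,-.122,.055,0)
boxat()"
```

```text
t 8.5 rack [-0.2278 -0.1207] z 0.0535 F [0.06 0.14 0.92] jaw 0.529
shift [26.53  0.31 -0.26] turn [-0.003  0.004  0.007] joints [-0.53 -0.43  2.36 -0.    1.21  0.97]
box rack [ 0.0929 -0.0002] size [0.093 0.091] rel yaw 0.0
box rack [0.0929 0.1217] size [0.093 0.091] rel yaw -0.001
box rack [-0.1241 -0.1213] size [0.091 0.091] rel yaw -0.006
```

send_rows(
  steps=[
    {"translation": [0.7,0.1,-0.1],"delta_rot": [0,0,0.007],"jaw": 4.5},
    {"translation": [1.5,0.1,-0.2],"delta_rot": [0,0,0.007],"jaw": 4.5},
    {"translation": [2.3,0.1,-0.2],"delta_rot": [0,0,0.007],"jaw": 4.5},
    {"translation": [3.1,0.1,-0.2],"delta_rot": [0,0,0.007],"jaw": 4.5},
    {"translation": [3.8,0.1,-0.2],"delta_rot": [0,0,0.007],"jaw": 4.5},
    {"translation": [4.3,0.1,-0.2],"delta_rot": [0,0,0.007],"jaw": 4.5},
    {"translation": [4.8,0.1,-0.2],"delta_rot": [0,0,0.007],"jaw": 4.5},
    {"translation": [5.3,0.1,-0.2],"delta_rot": [0,0,0.007],"jaw": 4.5},
  ],
)

```text
time: 9.35
tool_pos: [0.4007, -0.1168, 0.0581]
tool_rot: [-0.0, 1.0, 0.028, -0.001]
contact_force: [-4.1, -0.8, 3.3]
gripper_width: 0.528
grasp_force: 1.9
```

```bash
python3 -c "
from h import *
to(.0375,-.122,.055,0)
boxat()"
```

```text
t 9.35 rack [-0.1734 -0.123 ] z 0.0581 F [-4.12 -0.75  3.33] jaw 0.528
shift [21.1  -0.14  0.27] turn [-0.     0.002 -0.002] joints [-0.46 -0.27  2.24 -0.    1.17  1.05]
box rack [ 0.0927 -0.0003] size [0.093 0.091] rel yaw -0.001
box rack [0.0927 0.1217] size [0.094 0.091] rel yaw 0.003
```

send_rows(
  steps=[
    {"translation": [0.5,0,0],"delta_rot": [0,0,0],"jaw": 4.5},
    {"translation": [1.1,0,0.1],"delta_rot": [0,0,0],"jaw": 4.5},
    {"translation": [1.7,-0.1,0.1],"delta_rot": [0,0,0],"jaw": 4.5},
    {"translation": [2.3,-0.1,0.1],"delta_rot": [0,0,0],"jaw": 4.5},
    {"translation": [2.9,-0.1,0.1],"delta_rot": [0,0,0],"jaw": 4.5},
    {"translation": [3.5,-0.1,0.1],"delta_rot": [0,0,0],"jaw": 4.5},
    {"translation": [4.1,-0.1,0.1],"delta_rot": [0,0,0],"jaw": 4.5},
    {"translation": [4.5,-0.1,0.1],"delta_rot": [0,0,0],"jaw": 4.5},
  ],
)

```text
time: 10.2
tool_pos: [0.4464, -0.1133, 0.0572]
tool_rot: [-0.0, 1.0, 0.028, 0.0]
contact_force: [-2.0, -0.6, 0.8]
gripper_width: 0.522
grasp_force: 1.3
```

```bash
python3 -c "
from h import *
to(.0375,-.122,.055,0)
f=boxat(); cv2.imwrite('pics/t3.png',cv2.resize(f['pixels'][80:280,270:470],None,fx=3,fy=3))"
```

```text
t 10.2 rack [-0.1276 -0.1221] z 0.0572 F [-2.03 -0.58  0.75] jaw 0.522
shift [16.51 -0.05  0.22] turn [-0.    -0.    -0.002] joints [-0.41 -0.15  2.14  0.    1.15  1.1 ]
box rack [ 0.0927 -0.0003] size [0.093 0.091] rel yaw -0.001
box rack [0.0918 0.1217] size [0.095 0.091] rel yaw -0.001
```

View pics/t3.png

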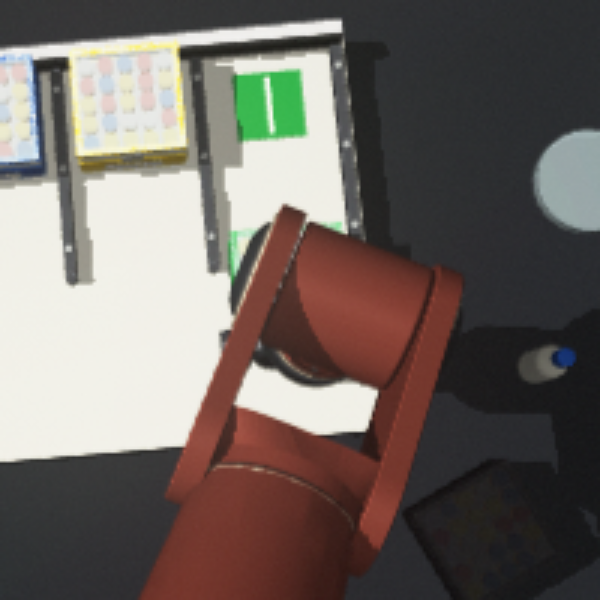

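The crop shows the box's front edge from (231,233) to (341,224), entering the lane between the rails. I check those two corners in the rack frame.

```bash
python3 -c "
from h import *
f=dict(np.load('top.npz'))
p=onplane(f,[[270+231/3,80+233/3],[270+341/3,80+224/3]],.072); r=(p-O)@C; print(r, np.arctan2(-(r[1]-r[0])[0],-(r[1]-r[0])[1]))"
```

```text
[[-0.02745187 -0.07634421]
 [-0.02784383 -0.16640163]] 0.0043522680896591285
```

send_rows(
  steps=[
    {"translation": [0.6,0,0],"delta_rot": [0,0,0],"jaw": 4.5},
    {"translation": [1.2,0,0.1],"delta_rot": [0,0,0],"jaw": 4.5},
    {"translation": [1.8,0,0.1],"delta_rot": [0,0,0],"jaw": 4.5},
    {"translation": [2.4,0,0.1],"delta_rot": [0,0,0],"jaw": 4.5},
    {"translation": [3.0,0,0.1],"delta_rot": [0,0,0],"jaw": 4.5},
    {"translation": [3.6,0,0.1],"delta_rot": [0,0,0],"jaw": 4.5},
    {"translation": [4.2,0,0.1],"delta_rot": [0,0,0],"jaw": 4.5},
    {"translation": [4.8,0,0.1],"delta_rot": [0,0,0],"jaw": 4.5},
  ],
)

```text
time: 11.05
tool_pos: [0.4942, -0.1107, 0.0564]
tool_rot: [0.0, 1.0, 0.028, -0.0]
contact_force: [-3.7, -0.6, 3.4]
gripper_width: 0.526
grasp_force: 2.0
```

```bash
python3 -c "
from h import *
to(.0375,-.122,.055,0)
f=boxat(); cv2.imwrite('pics/t4.png',cv2.resize(f['pixels'][80:230,310:460],None,fx=4,fy=4))"
```

```text
t 11.05 rack [-0.0797 -0.1223] z 0.0564 F [-3.67 -0.64  3.4 ] jaw 0.526
shift [11.72 -0.05  0.14] turn [ 0.     0.    -0.002] joints [-0.37 -0.03  2.03 -0.    1.14  1.15]
box rack [ 0.0928 -0.0003] size [0.093 0.091] rel yaw -0.001
box rack [0.0929 0.1217] size [0.093 0.091] rel yaw 0.0
```

View pics/t4.png

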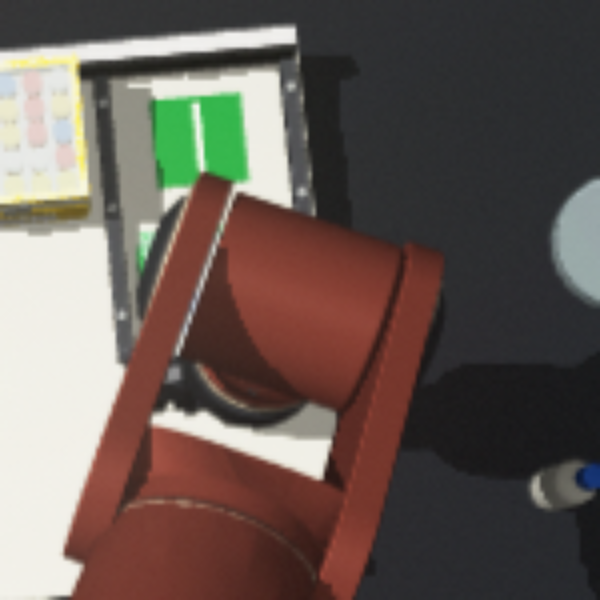

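The box's left front corner shows at (138,227), with a gap to the rail. It is still straight, so I carry on.

send_rows(
  steps=[
    {"translation": [0.6,0,0],"delta_rot": [0,0,0],"jaw": 4.5},
    {"translation": [1.2,0,0.1],"delta_rot": [0,0,0],"jaw": 4.5},
    {"translation": [1.8,0,0.1],"delta_rot": [0,0,0],"jaw": 4.5},
    {"translation": [2.4,0,0.1],"delta_rot": [0,0,0],"jaw": 4.5},
    {"translation": [3.0,0,0.1],"delta_rot": [0,0,0],"jaw": 4.5},
    {"translation": [3.6,0,0.1],"delta_rot": [0,0,0],"jaw": 4.5},
    {"translation": [4.2,0,0.1],"delta_rot": [0,0,0],"jaw": 4.5},
    {"translation": [4.8,0,0.1],"delta_rot": [0,0,0],"jaw": 4.5},
  ],
)

```text
time: 11.9
tool_pos: [0.5422, -0.108, 0.0551]
tool_rot: [-0.0, 1.0, 0.028, 0.0]
contact_force: [-2.1, 0.1, 0.7]
gripper_width: 0.526
grasp_force: 1.0
```

```bash
python3 -c "
from h import *
to(.0375,-.122,.055,0)
f=dict(np.load('top.npz')); print((onplane(f,[[344.5,136.75]],.072)-O)@C)
f=grab_frame('scene'); cv2.imwrite('pics/s4.png',cv2.resize(f['pixels'][160:290,260:440],None,fx=4,fy=4))"
```

```text
t 11.9 rack [-0.0317 -0.1223] z 0.0551 F [-2.09  0.12  0.73] jaw 0.526
shift [ 6.92 -0.05  0.01] turn [-0.    -0.    -0.002] joints [-0.33  0.08  1.92  0.    1.14  1.18]
[[ 0.02533095 -0.07497994]]
```

View pics/s4.png

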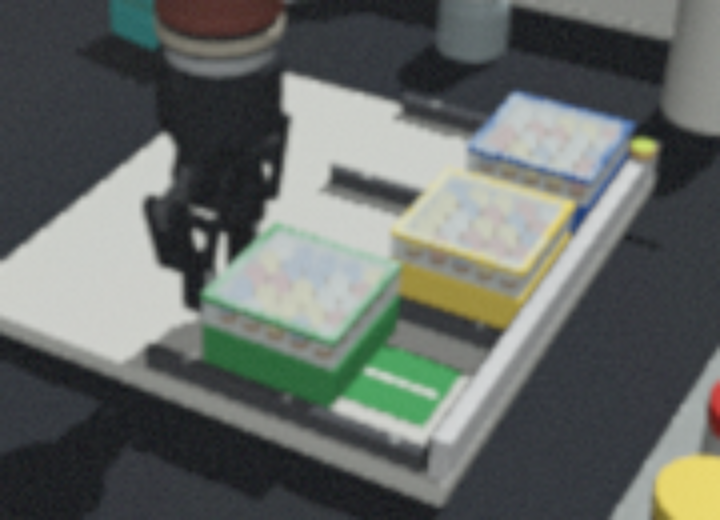

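The box, at (300,310), sits squarely in the lane with gaps on both sides; the card is ahead at (400,385). I push on, slowing towards the stop.

send_rows(
  steps=[
    {"translation": [0.7,0,0],"delta_rot": [0,0,0],"jaw": 4.5},
    {"translation": [1.4,0,0],"delta_rot": [0,0,0],"jaw": 4.5},
    {"translation": [2.1,0,0],"delta_rot": [0,0,0],"jaw": 4.5},
    {"translation": [2.8,0,0],"delta_rot": [0,0,0],"jaw": 4.5},
    {"translation": [3.5,0,0],"delta_rot": [0,0,0],"jaw": 4.5},
    {"translation": [4.2,0,0],"delta_rot": [0,0,0],"jaw": 4.5},
    {"translation": [4.8,0,0],"delta_rot": [0,0,0],"jaw": 4.5},
    {"translation": [5.2,0,0],"delta_rot": [0,0,0],"jaw": 4.5},
  ],
)

```text
time: 12.75
tool_pos: [0.5941, -0.1051, 0.0553]
tool_rot: [0.0, 1.0, 0.028, -0.0]
contact_force: [-3.1, -0.4, 0.7]
gripper_width: 0.527
grasp_force: 1.2
```

```bash
cat >> h.py <<'E'
def boxsc():
    f=grab_frame("scene"); W=cloud(f); P=W.reshape(-1,3); Q=(P[:,:2]-O)@C
    m=((P[:,2]>.066)&(P[:,2]<.078)&(np.abs(Q[:,1])<.2)&(Q[:,0]>-.06)&(Q[:,0]<.16)).reshape(W.shape[:2])
    m&=(f["pixels"].max(2)>90)
    n,l,s,_=cv2.connectedComponentsWithStats(m.astype(np.uint8))
    for i in range(1,n):
        if s[i,4]>150:
            r=rect((onplane(f,np.argwhere(l==i)[:,::-1],.072)-O)@C); print("sc box",np.round(r[0],4),"size",np.round(r[1],3),"yaw",round(np.deg2rad((r[2]+45)%90-45),3))
E
python3 -c "
from h import *
to(.0375,-.122,.055,0)
boxsc()"
```

```text
t 12.75 rack [ 0.0204 -0.1225] z 0.0553 F [-3.12 -0.45  0.71] jaw 0.527
shift [ 1.71 -0.05  0.03] turn [ 0.     0.    -0.002] joints [-0.3   0.19  1.8  -0.    1.15  1.22]
sc box [0.0944 0.1171] size [0.103 0.093] yaw -0.008
sc box [ 0.0946 -0.0036] size [0.094 0.1  ] yaw 0.001
sc box [ 0.0757 -0.1236] size [0.099 0.099] yaw 0.003
```

send_rows(
  steps=[
    {"translation": [0.3,0,0],"delta_rot": [0,0,0],"jaw": 4.5},
    {"translation": [0.6,0,0],"delta_rot": [0,0,0],"jaw": 4.5},
    {"translation": [0.8,0,0],"delta_rot": [0,0,0],"jaw": 4.5},
    {"translation": [1.0,0,0],"delta_rot": [0,0,0],"jaw": 4.5},
    {"translation": [1.15,0,0],"delta_rot": [0,0,0],"jaw": 4.5},
    {"translation": [1.25,0,0],"delta_rot": [0,0,0],"jaw": 4.5},
    {"translation": [1.35,0,0],"delta_rot": [0,0,0],"jaw": 4.5},
    {"translation": [1.4,0,0],"delta_rot": [0,0,0],"jaw": 4.5},
  ],
)

```text
time: 13.6
tool_pos: [0.6076, -0.1044, 0.0554]
tool_rot: [0.0, 1.0, 0.028, -0.0]
contact_force: [-2.9, 0.2, 4.0]
gripper_width: 0.53
grasp_force: 1.8
```

```bash
python3 -c "
from h import *
to(.0375,-.122,.055,0)
boxsc()"
```

```text
t 13.6 rack [ 0.0339 -0.1226] z 0.0554 F [-2.9   0.16  4.  ] jaw 0.53
shift [ 0.36 -0.06  0.04] turn [ 0.     0.    -0.002] joints [-0.29  0.22  1.77 -0.    1.16  1.22]
sc box [0.0941 0.1171] size [0.103 0.093] yaw -0.007
sc box [ 0.0943 -0.0038] size [0.101 0.093] yaw -0.0
sc box [ 0.0894 -0.1242] size [0.098 0.101] yaw 0.003
```

send_rows(
  steps=[
    {"translation": [0.05,0,0],"delta_rot": [0,0,0],"jaw": 4.5},
    {"translation": [0.1,0,0],"delta_rot": [0,0,0],"jaw": 4.5},
    {"translation": [0.14,0,0],"delta_rot": [0,0,0],"jaw": 4.5},
    {"translation": [0.18,0,0],"delta_rot": [0,0,0],"jaw": 4.5},
    {"translation": [0.22,0,0],"delta_rot": [0,0,0],"jaw": 4.5},
    {"translation": [0.26,0,0],"delta_rot": [0,0,0],"jaw": 4.5},
    {"translation": [0.3,0,0],"delta_rot": [0,0,0],"jaw": 4.5},
    {"translation": [0.3,0,0],"delta_rot": [0,0,0],"jaw": 4.5},
  ],
)

```text
time: 14.45
tool_pos: [0.6102, -0.1042, 0.0553]
tool_rot: [-0.0, 1.0, 0.028, -0.001]
contact_force: [-5.1, -0.7, 5.1]
gripper_width: 0.524
grasp_force: 2.8
```

```bash
python3 -c "
from h import *
to(.0375,-.122,.055,0)
boxsc()"
```

```text
t 14.45 rack [ 0.0364 -0.1226] z 0.0553 F [-5.11 -0.68  5.06] jaw 0.524
shift [ 0.11 -0.06  0.03] turn [-0.     0.001 -0.002] joints [-0.29  0.22  1.76 -0.    1.16  1.23]
sc box [0.0944 0.117 ] size [0.103 0.094] yaw -0.006
sc box [ 0.0945 -0.0043] size [0.094 0.101] yaw 0.005
sc box [ 0.0918 -0.1234] size [0.099 0.099] yaw 0.001
```

send_rows(
  steps=[
    {"translation": [0.02,0,0],"delta_rot": [0,0,0],"jaw": 4.5},
    {"translation": [0.05,0,0],"delta_rot": [0,0,0],"jaw": 4.5},
    {"translation": [0.07,0,0],"delta_rot": [0,0,0],"jaw": 4.5},
    {"translation": [0.1,0,0],"delta_rot": [0,0,0],"jaw": 4.5},
    {"translation": [0.12,0,0],"delta_rot": [0,0,0],"jaw": 4.5},
    {"translation": [0.15,0,0],"delta_rot": [0,0,0],"jaw": 4.5},
    {"translation": [0.15,0,0],"delta_rot": [0,0,0],"jaw": 4.5},
    {"translation": [0.15,0,0],"delta_rot": [0,0,0],"jaw": 4.5},
  ],
)

```text
time: 15.3
tool_pos: [0.6102, -0.1042, 0.0553]
tool_rot: [-0.0, 1.0, 0.028, -0.003]
contact_force: [-11.7, -0.4, 8.8]
gripper_width: 0.528
grasp_force: 5.9
```

```bash
python3 -c "
from h import *
to(.0375,-.122,.055,0)
boxsc()"
```

```text
t 15.3 rack [ 0.0365 -0.1225] z 0.0553 F [-11.71  -0.4    8.84] jaw 0.528
shift [ 0.1  -0.06  0.03] turn [-0.     0.005 -0.002] joints [-0.29  0.23  1.76 -0.    1.16  1.23]
sc box [0.0945 0.1171] size [0.094 0.103] yaw 0.001
sc box [ 0.0945 -0.0037] size [0.094 0.1  ] yaw 0.005
sc box [ 0.0916 -0.1236] size [0.1   0.099] yaw -0.003
```

The force climbs with no movement, so the box is against the stop. I retreat straight back, then up.

send_rows(
  steps=[
    {"translation": [-0.1,0,0],"delta_rot": [0,0,0],"jaw": 4.5},
    {"translation": [-0.6,0,0],"delta_rot": [0,0,0],"jaw": 4.5},
    {"translation": [-2,0,0],"delta_rot": [0,0,0],"jaw": 4.5},
    {"translation": [-4,0,0],"delta_rot": [0,0,0],"jaw": 4.5},
    {"translation": [-5,0,-2],"delta_rot": [0,0,0],"jaw": 4.5},
    {"translation": [-6,0,-6],"delta_rot": [0,0,0],"jaw": 4.5},
    {"translation": [-8,0,-10],"delta_rot": [0,0,0],"jaw": 4.5},
    {"translation": [-10,0,-14],"delta_rot": [0,0,0],"jaw": 4.5},
  ],
)

```text
time: 16.15
tool_pos: [0.512, -0.1096, 0.1965]
tool_rot: [-0.0, 1.0, 0.028, 0.001]
contact_force: [1.2, -0.1, -0.1]
gripper_width: 0.527
grasp_force: 0.0
```

send_rows(
  steps=[
    {"translation": [-4,0,0],"delta_rot": [0,0,0],"jaw": 4.5},
    {"translation": [-8,0,0],"delta_rot": [0,0,0],"jaw": 4.5},
    {"translation": [-12,0,0],"delta_rot": [0,0,0],"jaw": 4.5},
    {"translation": [-15,0,0],"delta_rot": [0,0,0],"jaw": 4.5},
    {"translation": [-15,0,0],"delta_rot": [0,0,0],"jaw": 4.5},
    {"translation": [-15,0,0],"delta_rot": [0,0,0],"jaw": 4.5},
    {"translation": [-15,0,0],"delta_rot": [0,0,0],"jaw": 4.5},
    {"translation": [-15,0,0],"delta_rot": [0,0,0],"jaw": 4.5},
  ],
)

```text
time: 16.95
tool_pos: [0.3633, -0.1181, 0.1954]
tool_rot: [-0.0, 1.0, 0.028, 0.0]
contact_force: [0.1, -0.2, 0.8]
gripper_width: 0.527
grasp_force: 0.0
```

```bash
python3 -c "
from h import *
to(.0375,-.122,.055,0)
f=boxat();boxsc(); cv2.imwrite('pics/t5.png',cv2.resize(f['pixels'][80:245,230:405],None,fx=3,fy=3))"
```

```text
t 16.95 rack [-0.2109 -0.122 ] z 0.1954 F [ 0.09 -0.23  0.77] jaw 0.527
shift [24.83 -0.04 14.04] turn [-0.    -0.    -0.001] joints [-0.51 -0.56  2.2   0.    1.5   1.  ]
box rack [ 0.0926 -0.1206] size [0.093 0.091] rel yaw -0.004
box rack [ 0.0926 -0.0003] size [0.094 0.091] rel yaw -0.001
box rack [0.0928 0.1217] size [0.093 0.091] rel yaw 0.003
sc box [0.0944 0.1177] size [0.094 0.102] yaw 0.011
sc box [ 0.0945 -0.0037] size [0.094 0.1  ] yaw 0.005
sc box [ 0.0943 -0.1234] size [0.099 0.093] yaw -0.0
```

View pics/t5.png

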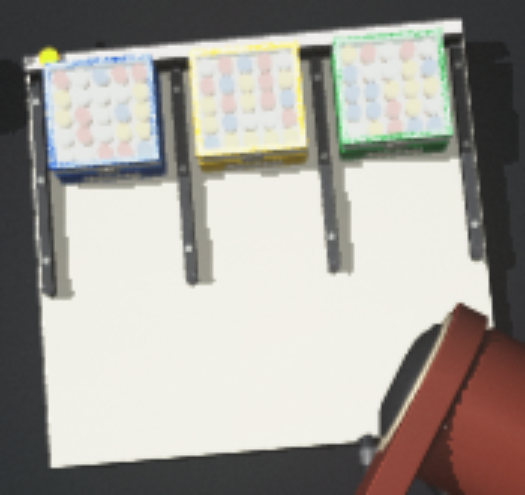

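The green box at (393,90) stands square against the stop in its lane, level with the other two boxes, and the arm is clear. I hand the job in.

```bash
python3 -c "
from plant import *
print(job_done())"
```

```text
the job is handed in; nothing more can be done
None
```

The green box stands square against the back stop in the card's lane, about 1.5 mm off the centre line; the other two boxes did not move, and the job was handed in at about 17 s, though the hand-in returned no verdict.

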